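# Catch the falling lid of a parts case and let it down shut

### The arm

A 7-joint arm with a two-finger parallel gripper is mounted at the origin on a cart in front of the work surface, level with it; the furniture and walls round the work are solid. World frame = base frame: x ahead of the robot, y to its left, z up, the work surface at z = 0. Lengths are in m, angles in rad, forces in N, time in s.
With the tool pointing down it reaches from about 0.35 to 0.9 m from the base axis. Payload 8.1 kg.
Tool frame: the origin (TCP) lies on the centre line of the jaws, within the pads' length; the fingertips stand 8 mm ahead of it and the grasp point (between the pads) lies 11 mm behind it; z points along the fingers, y is the line along which they close (so a half turn about z gives the same grasp; the last joint's range is limited). The gripper opens to 92 mm and grips with 3 to 60 N. Pads are 19 mm wide; open, the fingers measure 130 mm over their backs; the gripper's body (75 mm by 190 mm) begins 47 mm behind the grasp point.
Start: joints at [-1.403, 0.434, 0.025, 1.573, -0.012, 1.134, -0.075], TCP at [0.167, 0.602, 0.235] pointing down, gripper open.
Joint ranges: [-2.62, 2.62], [-0.44, 2.09], [-1.27, 1.32], [0.08, 2.57], [-1.32, 4.46], [0.12, 2], [-2.74, 2.74]. Speed limits (rad/s): [2.22, 2.22, 3.01, 3.01, 3.14, 3.14, 3.14].

### API

Orientations are given as a rotation vector (axis times angle).
In Python, from bench import get_obs, imaging, hand_in gives the robot as it stands.
- The arm moves only by the shell command python3 -m creep 'ROWS' [FORCE]. ROWS is text: rows parted by semicolons, each of 7 numbers parted by spaces: the turn, a rotation vector about the tool's x, y, z in rad, then the shift along the tool's x, y, z in m, then the opening, from -1 (shut) to 1 (fully open). In form: wx wy wz dx dy dz fingers; .... A call has exactly 5 rows; each row is the pose to reach, as a shift and turn from the pose commanded when the call began, along the tool's axes at that moment; what a row does not reach only later rows make up. A row lasts 1/10 s, in which the tool goes at most 50 mm and 8.59 degrees, less where a joint would pass 70% of its speed; a pose out of reach is approached as far as the arm can. A call with a gripper value outside its range is refused whole. The fingers move at their own pace and stop on an object; FORCE is the grip in N (left out, the last holds). Time passes only in rows, so rows that repeat a pose let the fingers close, or fill a call up. It gives the time, the measured TCP pose, the force, the opening and the grip force at its end, in the units of the state.
- get_obs(): the state, without advancing time (a new reading comes with each control period).
- imaging.read_camera(name): name is "side" or "top"; returns (picture, depth): 480x640x3 uint8, red, green, blue; 480x640 float32, m along the optical axis (not along the pixel's ray), 0 where there is no reading.
- imaging.get_calibration(name): a dict with "fx", "fy", "cx", "cy" (pixels), "dist" ([k1, k2, p1, p2, k3] as OpenCV has them; the pictures are not rectified), "camera_from_world" (4x4, takes a point from world to camera coordinates). Camera axes: x right, y up, looking along -z (the intrinsics and any distortion apply to the point x, -y, -z); pixel columns grow to the right and rows downward; lengths in m; the calibration is good to about 2 mm. A picture is of the moment at which its call begins. get_calibration takes no time and is no camera call.
- hand_in(): hands the job in; it is judged then, once.
The state is a dict: "time": time; "qpos": joint angles; "qd": joint speeds; "effort": joint torques, N m; "position": TCP position; "orientation": TCP orientation; "contact_force": force on the tool from outside, world axes, zero at the start; "wrist_torque": the same for the moment, N m; "grip_width": finger opening in m; "finger_force": force on a finger pad.
Only numpy, scipy, OpenCV 4.12 (cv2) and the standard library are available. Lean on these libraries where they do the work, as an engineer would, in place of code of your own. Each camera call takes 0.05 s, during which the arm holds its last target. There are 200 camera calls.

### The job

The shallow small-parts case stands open, its lid leaning back past upright. Without gripping anything, tip the lid forward with a finger, catch it on a finger as it falls over, and let it down gently all the way until the case is fully shut, with no clap that would throw the small parts about. Do not pinch the lid, do not shift or lift the case, leave the brass fitting lying in it and the tools around it alone, and finish with the hand clear.

Things in the scene. Friction and masses are not known exactly. Their poses are not given: they have to be found in the camera images.
- case: the parts case: shallow black box with a flat hinged lid, 143 x 190 x 51 mm shut, about 1.6 kg full of screws, standing loose on the bench. Origin: centre of its underside. Its +x points to the hinge side (the robot's right, world -y, within 0.4 rad), y along the hinge, z up. Walls 41 mm high, outer face of the front wall at x = -64 mm, inner partitions up to 33 mm high
- case_lid (a joint): lid angle, rad: 0 shut, 1.57 upright, 1.92 fully back on its stop; starts between 1.60 and 1.76. The lid (0.07 kg) swings freely, without spring (friction 0.012 N m, damping 0.003 N m s): it stands by friction within 0.2 to 0.3 rad of upright and, tipped forward beyond that, falls shut in under a second
- lid_hinge (a point): middle of the hinge line, at the back of the case: x = 68.6 mm, y = 0, z = 46 mm in the case's frame; the line runs along the case's y
- lid_lip (a point): middle of the front face of the lid's lip, 140 mm from the hinge line; moves with the lid. The lip is a block 34 mm wide in the middle of the front edge, 6 mm deep, reaching 4 mm to either side of the plane from hinge to this point. The lid plate (190 mm wide, 2.5 mm thick) has its outer face 4 mm outside that plane. Shut, the lip's underside is 41 mm above the bench
- case_boss (a point): middle of the top front edge of the catch boss on the box's front wall, 38 mm above the bench; the boss is 30 mm wide, stands out 6 mm from the wall and reaches down to 22 mm. Shut, the lip is 3 mm above it and stands 1.5 mm farther out
- nipple_mid (a point): middle of the brass pipe nipple (25 x 56 x 22 mm) lying loose in the front compartment nearest the robot; it must stay in there
- wrench_13: larger combination wrench, bright steel, 189 x 28 x 7 mm, lying on the bench to the right of the case; origin at the centre of its underside; leave it alone
- wrench_10: smaller combination wrench, 157 x 23 x 7 mm, beside the larger one; origin at the centre of its underside; leave it alone
- pipe_tee: dark pipe tee, 54 x 68 x 35 mm, near the bench's front edge; origin at the centre of its underside; leave it alone
- masking_tape: roll of masking tape lying flat, 104 mm across, 25 mm high, near the bench's front edge; origin at the centre of its underside; leave it alone
- red_driver: screwdriver with red handle, 26 x 218 x 22 mm, lying between the case and the robot, near the bench edge; origin at the centre of its underside; leave it alone
Things that resemble listed ones, but are neither listed nor needed, are in the scene too. Of the things like the part that bears nipple_mid, leave any that is green; of the rest the smaller one is meant.

How it is judged:
On the way, in this order (a step that is already met when the one before it is completed fails the run):
1. the lid is tipped forward over its balance (value of joint case_lid below 1.45 rad), for 0.02 s.
2. the lid has been caught part-way down: it bears on the fingers and no longer falls (value of joint case_lid between 0.2 and 1.25 rad and contact force between the fingers and case above 0.05 N and velocity of joint case_lid above -1.8 rad/s), for 0.15 s.
At the end, for the whole second after the job is handed in: the lid is fully shut (within 0.03 rad, 4 mm at the lip) and at rest, the case stands within 20 mm of where it was, the brass nipple still lies in it, and no tool nearby has moved more than 20 mm (value of joint case_lid below 0.03 rad and velocity of joint case_lid between -0.05 and 0.05 rad/s and distance of case from where it was at the start of the episode below 0.02 m and linear speed of case below 0.01 m/s and z of nipple_mid in the frame of case below 0.03 m and x of nipple_mid in the frame of case between -0.065 and 0.005 m and y of nipple_mid in the frame of case between -0.095 and -0.03 m and not (distance of wrench_13 from where it was at the start of the episode above 0.02 m) and not (distance of wrench_10 from where it was at the start of the episode above 0.02 m) and not (distance of pipe_tee from where it was at the start of the episode above 0.02 m) and not (distance of masking_tape from where it was at the start of the episode above 0.02 m) and not (distance of red_driver from where it was at the start of the episode above 0.02 m)); the robot touches nothing.
It fails at once if the lid claps shut (faster than 3 rad/s, about 0.4 m/s at the lip, in the last 0.35 rad; a drop of the last 8 mm stays under that) (value of joint case_lid below 0.35 rad and velocity of joint case_lid below -3 rad/s).
It fails at once if the lid is pinched or pressed hard by the fingers (over 15 N) while it is open (value of joint case_lid above 0.15 rad and contact force between the fingers and case above 15 N).
It fails at once if the case is shoved or lifted more than 20 mm (distance of case from where it was at the start of the episode above 0.02 m).
It fails at once if the brass nipple is lifted or thrown out of the case (z of nipple_mid in the frame of case above 0.045 m).
It fails at once if a tool lying nearby is moved more than 20 mm (distance of any of wrench_13, wrench_10, pipe_tee, masking_tape, red_driver from where it was at the start of the episode above 0.02 m).
It also fails if it takes over 45 s, if anything falls off the work surface, if the arm or the gripper's body presses on something with over 40 N, if the wrist force passes 120 N, or if a joint passes its speed limit or range.

## Working session

There is one attempt and no reset: what is moved stays moved. The work goes in short steps, Python scripts to look and compute and a shell command to move; the robot and the scene stay as the last step left them, time stands still between calls to the robot, and variables do not carry over. Pictures are saved under pics/ and viewed, at most 10 in all, crops included, and the job is handed in when it is done.

```bash
ls; mkdir -p pics
cat > h.py <<'E'
import numpy as np, cv2
from bench import get_obs, imaging
from scipy.spatial.transform import Rotation as R
def cloud(name):
    im,d=imaging.read_camera(name); c=imaging.get_calibration(name)
    K=np.array([[c['fx'],0,c['cx']],[0,c['fy'],c['cy']],[0,0,1.]])
    v,u=np.mgrid[0:480,0:640]
    p=cv2.undistortPoints(np.stack([u,v],-1).reshape(-1,1,2).astype(np.float64),K,np.array(c['dist'])).reshape(480,640,2)
    P=np.stack([p[...,0]*d,-p[...,1]*d,-d,np.ones_like(d)],-1)
    W=P@np.linalg.inv(np.array(c['camera_from_world'])).T
    W=W[...,:3]; W[d==0]=np.nan
    return im,W
E
python3 - <<'E'
from h import *
o=get_obs(); print({k:np.round(v,3).tolist() for k,v in o.items()})
for n in('top','side'):
    im,W=cloud(n); cv2.imwrite(f'pics/{n}0.png',im[...,::-1]); np.savez(f'{n}0.npz',im=im,W=W)
    c=imaging.get_calibration(n); print(n,np.round(np.linalg.inv(c['camera_from_world']),3).tolist(),c['fx'])
E
```

```text
pics
{'time': 0.0, 'qpos': [-1.403, 0.435, 0.025, 1.574, -0.012, 1.134, -0.075], 'qd': [0.001, 0.0, -0.001, 0.001, -0.001, -0.001, -0.0], 'effort': [0.001, -66.784, 0.986, -31.445, -0.06, 0.043, 0.0], 'position': [0.167, 0.602, 0.234], 'orientation': [-0.424, -3.113, 0.002], 'contact_force': [0.215, 0.835, 0.014], 'wrist_torque': [-0.009, -0.024, -0.001], 'finger_force': 0.0, 'grip_width': 0.092}
top [[-0.009, 0.993, -0.114, 0.383], [-1.0, -0.007, 0.017, -0.047], [0.017, 0.114, 0.993, 0.904], [0.0, 0.0, 0.0, 1.0]] 436.31118751345053
side [[0.946, 0.176, -0.271, 0.242], [-0.323, 0.528, -0.785, -0.706], [0.005, 0.831, 0.557, 0.53], [0.0, 0.0, 0.0, 1.0]] 440.0130003120548
```

View pics/top0.png

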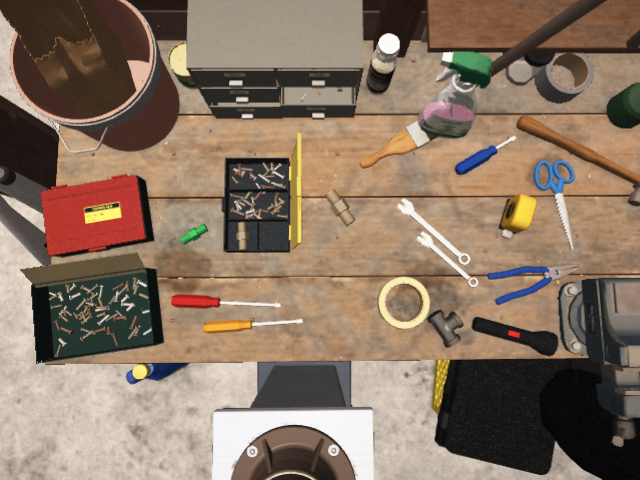

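View pics/side0.png

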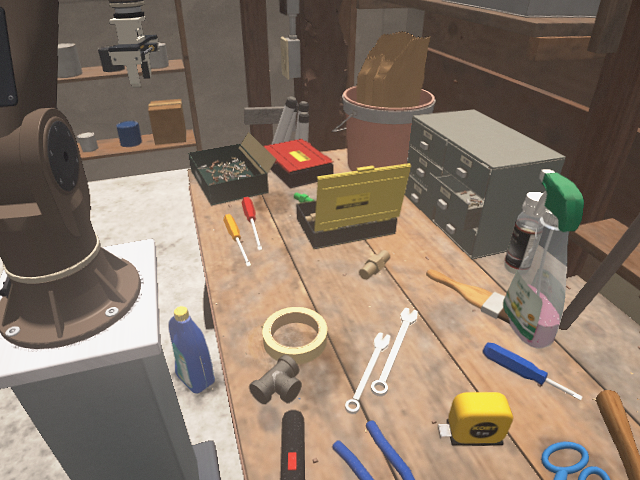

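Run:
```python
from h import *
z=np.load('top0.npz'); W=z['W']; im=z['im']; s=np.load('side0.npz'); Ws=s['W']; ims=s['im']
def yellow(i): 
    h=cv2.cvtColor(i,cv2.COLOR_RGB2HSV); return (h[...,0]>18)&(h[...,0]<36)&(h[...,1]>120)&(h[...,2]>60)
def box(W,lo,hi): return np.all((W>lo)&(W<hi),-1)
# lid from side
m=yellow(ims)&box(Ws,[.2,-.1,.05],[.7,.3,.25]); P=Ws[m]; print('lid pts',m.sum(),P.min(0),P.max(0))
c=np.median(P,0)
for _ in range(5):
    n=np.linalg.svd(P-P.mean(0),full_matrices=False)[2][2]; r=(P-P.mean(0))@n; P=P[abs(r)<.003]
n*=-np.sign(n[1]) # pointing -y (outer)
print('lid outer normal',n,'cent',P.mean(0),'rms',r.std(),len(P)); print('lid angle',np.pi/2+np.arcsin(-n[2]) , np.pi/2-np.arcsin(-n[2]),'yaw of +x', np.degrees(np.arctan2(n[0],-n[1])))
print('ext',np.percentile(P,[1,99],axis=0))
# box rim from top
g=(W[...,2]>.036)&(W[...,2]<.046)&box(W,[.25,-.05,0],[.65,.25,.1]); v,u=np.where(g); k=(u>215)&(u<303)&(v>150)&(v<258)
Q=W[v[k],u[k],:2]; print(k.sum()); rc=cv2.minAreaRect(Q.astype(np.float32)*1000); print('rim rect mm',rc)
# nipple
h=cv2.cvtColor(im,cv2.COLOR_RGB2HSV)
for a in (242,235),(342,207),(193,234): print(a,np.round(W[a[1],a[0]],3))
cr=np.hstack([cv2.resize(im[125:265,210:370],(0,0),fx=2.5,fy=2.5,interpolation=3),cv2.resize(ims[155:255,290:420],(0,0),fx=3,fy=3.5,interpolation=3)[:350]]) 
cv2.imwrite('pics/crop.png',cr[...,::-1])
print(cr.shape)
```

```text
lid pts 4574 [ 0.46730852 -0.02459292  0.05000667] [0.65664704 0.00388843 0.18624734]
lid outer normal [ 0.00105648 -0.98558221 -0.16919394] cent [ 0.5581872  -0.01199761  0.11919586] rms 0.0011260023488895601 4416
lid angle 1.7408080913076143 1.4007845622821788 yaw of +x 0.061417602531807176
ext [[ 4.68786606e-01 -2.27671306e-02  5.18672332e-02]
 [ 6.52881250e-01  3.99905775e-04  1.79526279e-01]]
428
rim rect mm ((557.6204833984375, 72.72881317138672), (183.10989379882812, 139.41590881347656), 0.2599780559539795)
(242, 235) [0.499 0.101 0.026]
(342, 207) [ 0.555 -0.102  0.03 ]
(193, 234) [0.503 0.202 0.019]
(350, 790, 3)
```

View pics/crop.png

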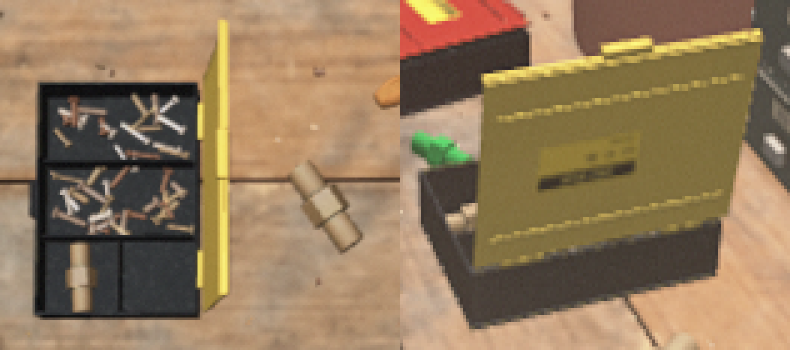

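Candidates for the nipple in the top view: brass (242,235) inside the case's near front compartment, a larger brass one (342,207) on the bench, and a green one (193,234). The meant one is the smaller brass, (242,235), which the crop confirms. The lid leans back at about 1.74 rad, the case yaw is about 0, its centre is at about (0.558, 0.073), and the hinge is at y≈0.005.

Next I move over the lid, straightening the yaw on the way.

```bash
python3 -m creep '0 0 -0.054 -0.037 -0.034 -0.01 0.2; 0 0 -0.108 -0.074 -0.067 -0.02 0.2; 0 0 -0.162 -0.111 -0.101 -0.03 0.2; 0 0 -0.216 -0.148 -0.134 -0.04 0.2; 0 0 -0.27 -0.185 -0.168 -0.05 0.2'
```

```text
time: 0.6
position: [0.2987, 0.3929, 0.2839]
orientation: [0.002, -3.141, 0.001]
contact_force: [1.4, 1.0, 0.3]
grip_width: 0.0574
finger_force: 0.0
```

```bash
python3 -m creep '0 0 0 -0.026 -0.041 0 0.2; 0 0 0 -0.052 -0.082 0 0.2; 0 0 0 -0.078 -0.123 0 0.2; 0 0 0 -0.104 -0.164 0 0.2; 0 0 0 -0.13 -0.205 0 0.2'; python3 -m creep '0 0 0 -0.026 -0.041 0 0.2; 0 0 0 -0.052 -0.082 0 0.2; 0 0 0 -0.078 -0.123 0 0.2; 0 0 0 -0.104 -0.164 0 0.2; 0 0 0 -0.128 -0.205 0 0.2';  python3 -m creep '0 0 0 0 0 0 0.2; 0 0 0 0 0 0 0.2; 0 0 0 0 0 0 0.2; 0 0 0 0 0 0 0.2; 0 0 0 0 0 0 0.2'; python3 -c "
from h import *; print(get_obs())"
```

```text
time: 1.1
position: [0.4283, 0.1878, 0.2838]
orientation: [-0.001, -3.142, -0.0]
contact_force: [0.7, 0.9, -0.2]
grip_width: 0.0551
finger_force: 0.0
time: 1.6
position: [0.5563, -0.0171, 0.2836]
orientation: [-0.001, -3.141, -0.0]
contact_force: [0.7, 0.8, 0.4]
grip_width: 0.0553
finger_force: 0.0
time: 2.1
position: [0.5553, -0.014, 0.2839]
orientation: [0.002, -3.142, -0.001]
contact_force: [-0.3, 0.0, -0.1]
grip_width: 0.0552
finger_force: 0.0
{'time': 2.1, 'qpos': array([-0.37817055,  0.28767721,  0.4026534 ,  1.69699388, -0.12110339,
        1.18143277,  1.62776801]), 'qd': array([ 2.28493062e-03, -1.04585835e-05,  6.88965441e-03, -2.24092382e-03,
        1.85091006e-03, -7.02667053e-04,  2.76849106e-03]), 'effort': array([ 1.43327722e-01, -5.21808922e+01,  4.25856695e+00, -3.18138027e+01,
        5.30128833e-02,  8.18470982e-02, -7.49123690e-03]), 'position': array([ 0.5553238 , -0.01400079,  0.28385027]), 'orientation': array([ 1.93242440e-03, -3.14157133e+00, -9.23853363e-04]), 'contact_force': array([-0.26855788,  0.02672425, -0.14648199]), 'wrist_torque': array([0.05069023, 0.01368292, 0.00898353]), 'finger_force': 0.0, 'grip_width': 0.055206072271512086}
```

```bash
python3 -m creep '0.14 0 0 0 0.04 0 0.2; 0.28 0 0 0 0.08 0 0.2; 0.42 0 0 0 0.12 0 0.2; 0.56 0 0 0 0.16 0 0.2; 0.7 0 0 0 0.19 0 0.2'; python3 -m creep '0.08 0 0 0 0 0 0.2; 0.08 0 0 0 0 0.07 0.2; 0.08 0 0 0 0 0.07 0.2; 0.08 0 0 0 0 0.07 0.2; 0.08 0 0 0 0 0.07 0.2'
python3 - <<'E'
from h import *
o=get_obs(); print(o['qpos'])
im,W=cloud('side'); cv2.imwrite('pics/tilt.png',im[:300,150:550,::-1].repeat(2,0).repeat(2,1)); np.savez('tilt.npz',im=im,W=W)
E
```

```text
time: 2.6
position: [0.5553, 0.1794, 0.2845]
orientation: [-0.004, 2.946, -1.08]
contact_force: [0.8, 0.1, 0.1]
grip_width: 0.0551
finger_force: 0.0
time: 3.1
position: [0.5557, 0.1304, 0.2306]
orientation: [0.0, 2.906, -1.194]
contact_force: [-0.2, -1.0, 0.9]
grip_width: 0.0553
finger_force: 0.0
[-0.95040626  0.63769812  0.42523682  1.58254438  0.40206094  1.42379781
  0.87144409]
```

View pics/tilt.png

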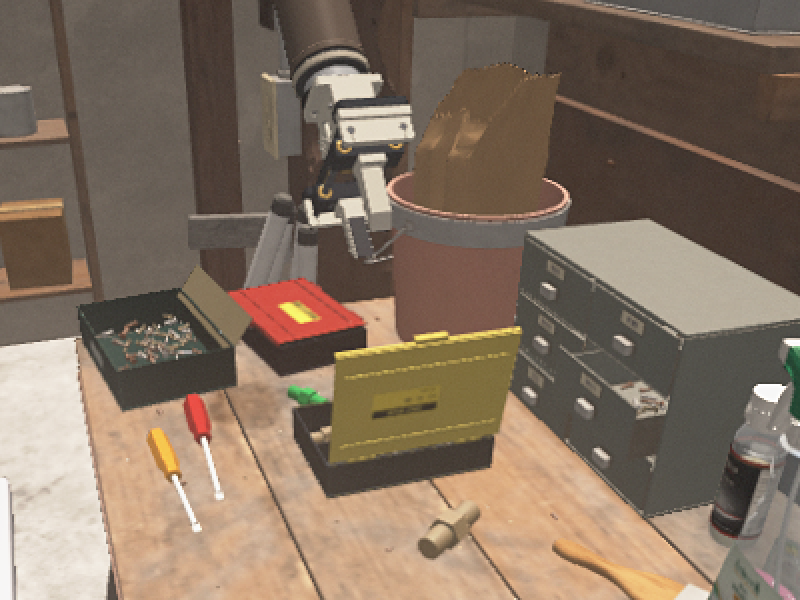

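The view shows that a 45° sideways tilt is reachable; the fingertips are at about (370,255) in the doubled crop, above the case. Now I bring the hand back to vertical above the lid edge.

```bash
python3 -m creep '-0.149 0 0 0 -0.01 -0.03 0; -0.298 0 0 0 -0.045 -0.01 0; -0.447 0 0 0 -0.08 0.02 0; -0.596 0 0 0 -0.11 0.055 0; -0.745 0 0 -0.002 -0.128 0.084 0';  python3 -m creep '-0.035 0 0 0 0 0 0; -0.035 0 0 0 0 0 0; -0.035 0 0 0 0 0 0; -0.035 0 0 0 0 0 0; -0.035 0 0 0 0 0 0'
cat > plan.py <<'E'
from h import *
hy,hz=.0046,.046
def lip(th): return np.array([hy+.14*np.cos(th)+.004*np.sin(th), hz+.14*np.sin(th)-.004*np.cos(th)])
def tcp(th,a,s,g):
    d=np.array([-np.sin(a),-np.cos(a)]); n=np.array([-np.cos(a),np.sin(a)])
    return lip(th)+(s-.008)*d+n*g/2
E
python3 - <<'E'
from plan import *
o=get_obs(); print(o['position'],o['orientation'],o['grip_width'])
z=np.load('tilt.npz'); W=z['W']; m=(W[...,0]>.45)&(W[...,0]<.66)&(W[...,1]<.02)&(W[...,1]>-.06)&(W[...,2]>.178)&(W[...,2]<.21)
h=cv2.cvtColor(z['im'],cv2.COLOR_RGB2HSV); m&=(h[...,0]>18)&(h[...,0]<36)
P=W[m]
for zz in np.arange(.178,.2,.003):
    k=abs(P[:,2]-zz)<.0015; print(round(zz,3),k.sum(),np.round(np.percentile(P[k],[2,98],axis=0)[:,:2].ravel(),4) if k.sum() else '')
E
```

```text
time: 3.65
position: [0.559, -0.0212, 0.2649]
orientation: [0.002, 3.132, -0.058]
contact_force: [0.2, 0.5, -0.5]
grip_width: 0.0456
finger_force: 0.0
time: 4.15
position: [0.5577, -0.0161, 0.2606]
orientation: [0.007, -3.14, 0.012]
contact_force: [0.5, -0.3, 0.5]
grip_width: 0.0462
finger_force: 0.0
[ 0.55769132 -0.01613568  0.26063346] [ 0.0067207  -3.140143    0.01235939] 0.046212437195193815
0.178 70 [ 0.4684 -0.0233  0.6383 -0.0151]
0.181 27 [ 0.4821 -0.023   0.5771 -0.018 ]
0.184 39 [ 0.5456 -0.0237  0.5755 -0.0151]
0.187 0 
0.19 0 
0.193 0 
0.196 0 
0.199 0
```

```bash
python3 -m creep '0 0 0 -0.001 -0.003 0.025 0; 0 0 0 -0.001 -0.003 0.05 0; 0 0 0 -0.001 -0.003 0.07 0; 0 0 0 -0.001 -0.003 0.087 0; 0 0 0 -0.001 -0.003 0.087 0'
python3 - <<'E'
from h import *
o=get_obs(); print(o['position'],o['orientation'],o['contact_force'])
im,W=cloud('side'); cv2.imwrite('pics/str.png',cv2.resize(im[90:270,250:490,::-1],(0,0),fx=3,fy=3)); np.savez('str.npz',im=im,W=W)
E
```

```text
time: 4.65
position: [0.5569, -0.0208, 0.1715]
orientation: [0.004, -3.136, 0.013]
contact_force: [0.1, -0.2, -0.4]
grip_width: 0.0461
finger_force: 0.0
[ 0.55690547 -0.02084174  0.17149132] [ 0.00374104 -3.1359185   0.01291174] [ 0.1151255  -0.16868038 -0.44084644]
```

View pics/str.png

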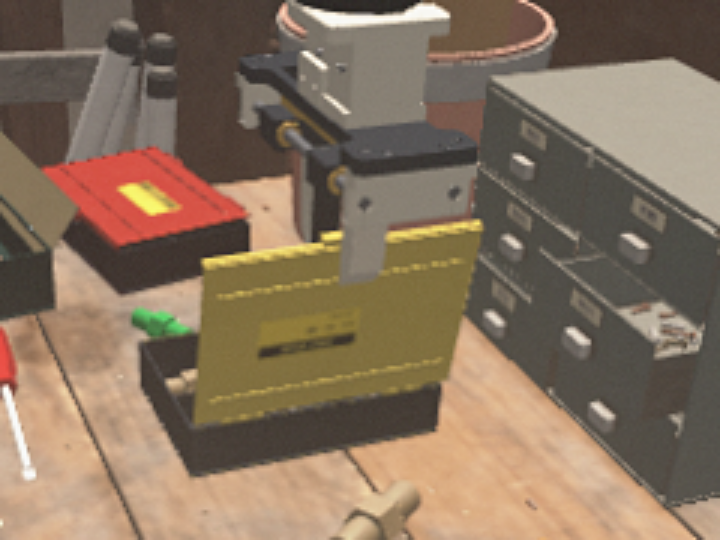

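The rear finger stands behind the lid with about 25 mm of overlap, and the lip at (350,235) in the crop lies between the fingers. Now I tip it.

```bash
python3 -m creep '0 0 0 0 0.013 -0.001 0; 0 0 0 0 0.025 -0.002 0; 0.1 0 0 0 0.037 -0.001 0; 0.2 0 0 0 0.05 0.001 0; 0.3 0 0 0 0.062 0.004 0'
cat > lid.py <<'E'
from plan import *
def lidang():
    im,W=cloud('side'); h=cv2.cvtColor(im,cv2.COLOR_RGB2HSV)
    m=(h[...,0]>18)&(h[...,0]<36)&(h[...,1]>100)&(W[...,0]>.465)&(W[...,0]<.655)&(W[...,1]>-.04)&(W[...,1]<.16)&(W[...,2]>.049)&(W[...,2]<.2)
    P=W[m]; 
    for _ in range(6):
        n=np.linalg.svd(P-P.mean(0),full_matrices=False)[2][2]; r=(P-P.mean(0))@n; P=P[abs(r)<max(.003,r.std()*1.5)]
    n*=np.sign(n[2]) if abs(n[2])>.3 else -np.sign(n[1])
    return np.arctan2(-n[1],n[2]),len(P),r.std()
o=get_obs(); print(o['position'],o['orientation'],o['contact_force']); print('lid',lidang())
E
python3 lid.py
```

```text
time: 5.2
position: [0.5594, 0.0415, 0.1709]
orientation: [0.001, 3.101, -0.484]
contact_force: [-0.1, 0.8, -0.9]
grip_width: 0.046
finger_force: 0.0
[0.55944182 0.04152684 0.17093625] [ 5.19611692e-04  3.10075174e+00 -4.84155938e-01] [-0.06845731  0.76006016 -0.93676138]
lid (np.float64(1.4192334381569152), 5013, np.float64(0.001280390370491356))
```

```bash
python3 -m creep '0.09 0 0 0 0.0115 0.0005 0; 0.18 0 0 0 0.023 0.002 0; 0.27 0 0 0 0.034 0.0045 0; 0.36 0 0 0 0.045 0.008 0; 0.45 0 0 0 0.0555 0.0125 0'; python3 lid.py
```

```text
time: 5.75
position: [0.5588, 0.0914, 0.141]
orientation: [-0.002, 2.917, -1.162]
contact_force: [-0.1, 0.4, -1.0]
grip_width: 0.0457
finger_force: 0.1
[0.55879472 0.09135596 0.14097413] [-1.94192028e-03  2.91708844e+00 -1.16185718e+00] [-0.11081498  0.38715185 -0.97919854]
lid (np.float64(0.6931500134849156), 4599, np.float64(0.001317911372979))
```

Run:
```python
from plan import *
p=np.array([.0914,.1410]); a=.758; g=.0457
d=np.array([-np.sin(a),-np.cos(a)]); n=np.array([-np.cos(a),np.sin(a)])
tip=p+.008*d-n*g/2
q=lip(.693)-tip; print('s',-q@d,'gap',q@n)
yt=-n; 
def v(th,s,off=0):
    D=tcp(th,a,s,g)-p; return np.round([D@yt,D@d],4)
for th,s in zip([.693,.6,.5,.4,.3,.2,.15,.1,.06,.03,0],[.022,.021,.02,.018,.016,.013,.011,.009,.008,.006,.004]):
    t=tcp(th,a,s,g)+.008*d-n*g/2
    print(th,s,'tool dy,dz',v(th,s),'tcp',np.round(tcp(th,a,s,g),4),'tip corner',np.round(t,4),'case x',np.round(.0732-t[0],4))
print(tcp(.06,a,.008,g)-(.066*d)-n*.095)
```

```text
s 0.017855970974903494 gap -0.0001271825266600233
0.693 0.022 tool dy,dz [0.0001 0.0041] tcp [0.0886 0.1379] tip corner [0.0997 0.1164] case x -0.0265
0.6 0.021 tool dy,dz [0.0129 0.0057] tcp [0.0969 0.128 ] tip corner [0.108  0.1065] case x -0.0348
0.5 0.02 tool dy,dz [0.0263 0.0087] tcp [0.1045 0.1166] tip corner [0.1156 0.0951] case x -0.0424
0.4 0.018 tool dy,dz [0.0393 0.012 ] tcp [0.1116 0.1053] tip corner [0.1227 0.0838] case x -0.0495
0.3 0.016 tool dy,dz [0.0516 0.0166] tcp [0.1174 0.0935] tip corner [0.1285 0.0719] case x -0.0553
0.2 0.013 tool dy,dz [0.0632 0.0214] tcp [0.1226 0.082 ] tip corner [0.1337 0.0605] case x -0.0605
0.15 0.011 tool dy,dz [0.0687 0.0238] tcp [0.125  0.0765] tip corner [0.1361 0.055 ] case x -0.0629
0.1 0.009 tool dy,dz [0.074  0.0264] tcp [0.127 0.071] tip corner [0.1381 0.0495] case x -0.0649
0.06 0.008 tool dy,dz [0.0781 0.0292] tcp [0.128  0.0661] tip corner [0.1391 0.0446] case x -0.0659
0.03 0.006 tool dy,dz [0.081  0.0302] tcp [0.1294 0.0634] tip corner [0.1405 0.0418] case x -0.0673
0 0.004 tool dy,dz [0.0838 0.0313] tcp [0.1308 0.0606] tip corner [0.1419 0.0391] case x -0.0687
[0.2423572  0.04873119]
```

```bash
python3 -m creep '0 0 0 0 0.01 0.002 0; 0 0 0 0 0.0195 0.0045 0; 0 0 0 0 0.029 0.0075 0; 0 0 0 0 0.038 0.0115 0; 0 0 0 0 0.0455 0.014 0'; python3 lid.py
```

```text
time: 6.3
position: [0.5583, 0.1116, 0.0987]
orientation: [-0.002, -2.918, 1.16]
contact_force: [0.0, -0.6, 0.9]
grip_width: 0.0457
finger_force: 0.1
[0.55833723 0.11156977 0.09871692] [-2.43980317e-03 -2.91788902e+00  1.15986802e+00] [ 0.03783837 -0.56625427  0.94974584]
lid (np.float64(0.3656641751975682), 3807, np.float64(0.0012248354081230539))
```

```bash
cat > nxt.py <<'E'
from lid import *
a=.758; g=.0457
d=np.array([-np.sin(a),-np.cos(a)]); n=np.array([-np.cos(a),np.sin(a)])
p=get_obs()['position'][1:]; tip=p+.008*d-n*g/2; print('p',p,'tip',tip)
# lid angle implied by contact
from scipy.optimize import brentq
th=brentq(lambda t:(lip(t)-tip)@n,-.1,1); print('implied th',th,'s',-(lip(th)-tip)@d)
for th,s in zip([.3,.25,.2,.16,.12,.09,.06,.03,0],[.016,.0145,.013,.0115,.010,.009,.0075,.006,.004]):
    D=tcp(th,a,s,g)-p; print(th,np.round([D@-n,D@d],4))
E
python3 nxt.py
```

```text
[0.55794807 0.1123646  0.09756278] [-2.49648277e-04 -2.91713805e+00  1.15988463e+00] [-0.24327266  1.05461403 -1.21742887]
lid (np.float64(0.35342777890914046), 3782, np.float64(0.0012085759393736602))
p [0.11208802 0.09818659] tip [0.12318221 0.07666819]
implied th 0.3584846895042362 s 0.02025011110910446
0.3 [ 0.0071 -0.0002]
0.25 [0.013 0.002]
0.2 [0.0188 0.0046]
0.16 [0.0232 0.0065]
0.12 [0.0275 0.0086]
0.09 [0.0306 0.0104]
0.06 [0.0336 0.0119]
0.03 [0.0365 0.0134]
0 [0.0394 0.0145]
```

```bash
python3 -m creep '0 0 0 0 0.007 0 0; 0 0 0 0 0.013 0.002 0; 0 0 0 0 0.0185 0.0045 0; 0 0 0 0 0.023 0.0065 0; 0 0 0 0 0.0275 0.0085 0'; python3 nxt.py
```

```text
time: 6.9
position: [0.5583, 0.1261, 0.0736]
orientation: [-0.0, -2.917, 1.162]
contact_force: [-0.4, -0.4, 0.2]
grip_width: 0.0455
finger_force: 0.1
[0.55825979 0.12609712 0.073614  ] [-4.02786847e-04 -2.91735622e+00  1.16157374e+00] [-0.37327006 -0.44767244  0.16288019]
lid (np.float64(0.12181427076085323), 3032, np.float64(0.0010358469301535091))
p [0.12648936 0.072882  ] tip [0.13758355 0.0513636 ]
implied th 0.11626325017367983 s 0.009506330105598692
0.3 [-0.0207 -0.0087]
0.25 [-0.0148 -0.0065]
0.2 [-0.0091 -0.0039]
0.16 [-0.0047 -0.002 ]
0.12 [-0.0004  0.0001]
0.09 [0.0027 0.002 ]
0.06 [0.0057 0.0034]
0.03 [0.0087 0.0049]
0 [0.0115 0.006 ]
```

```bash
python3 -m creep '0 0 0 0 0.0025 0.002 0; 0 0 0 0 0.0055 0.003 0; 0 0 0 0 0.008 0.004 0; 0 0 0 0 0.01 0.0045 0; 0 0 0 0 0.0115 0.0045 0'; python3 nxt.py
```

```text
time: 7.45
position: [0.5583, 0.1314, 0.0627]
orientation: [-0.0, -2.918, 1.161]
contact_force: [0.3, -0.4, -1.2]
grip_width: 0.0459
finger_force: 0.1
[0.55829343 0.13135592 0.06273163] [-3.81288249e-04 -2.91754864e+00  1.16135162e+00] [ 0.25966878 -0.40727547 -1.17773268]
lid (np.float64(0.008599271985802138), 2542, np.float64(0.0009147067065059813))
p [0.13157299 0.0626194 ] tip [0.14266718 0.04110101]
implied th 0.008377400501228715 s 0.0028530993194897285
0.3 [-0.0315 -0.0127]
0.25 [-0.0256 -0.0104]
0.2 [-0.0198 -0.0079]
0.16 [-0.0154 -0.0059]
0.12 [-0.0111 -0.0038]
0.09 [-0.008 -0.002]
0.06 [-0.005  -0.0006]
0.03 [-0.0021  0.0009]
0 [0.0008 0.002 ]
```

```bash
python3 -m creep '0 0 0 0 0.003 -0.003 0; 0 0 0 0 0.009 -0.008 0; 0 0 0 0 0.004 -0.0175 0; 0 0 0 0 -0.0165 -0.039 0; 0 0 0 0 -0.044 -0.068 0'; python3 -m creep '0 0 0 0 0 -0.01 0; 0 0 0 0 0 -0.01 0; 0 0 0 0 0 -0.01 0; 0 0 0 0 0 -0.01 0; 0 0 0 0 0 -0.01 0'
python3 - <<'E'
from h import *
im,W=cloud('side'); i2,W2=cloud('top')
m=(W2[...,0]>.47)&(W2[...,0]<.65)&(W2[...,1]>.0)&(W2[...,1]<.15)&(W2[...,2]>.035)&(W2[...,2]<.07)
P=W2[m]; A=np.c_[P[:,:2],np.ones(len(P))]; c=np.linalg.lstsq(A,P[:,2],rcond=None)[0]; print(c,len(P),P.min(0),P.max(0))
cv2.imwrite('pics/end.png',np.hstack([cv2.resize(im[90:290,200:400,::-1],(400,400)),cv2.resize(i2[120:320,150:350,::-1],(400,400))]))
E
```

```text
time: 8.0
position: [0.5576, 0.1463, 0.1429]
orientation: [0.002, -2.915, 1.163]
contact_force: [0.0, 0.7, 0.7]
grip_width: 0.0462
finger_force: 0.0
time: 8.5
position: [0.5579, 0.1525, 0.1489]
orientation: [0.0, -2.916, 1.163]
contact_force: [-0.8, -0.6, -0.6]
grip_width: 0.0457
finger_force: 0.0
[-0.00072521  0.00492028  0.04944807] 6028 [0.47001736 0.0029678  0.03675932] [0.64998055 0.14448587 0.05493812]
```

View pics/end.png

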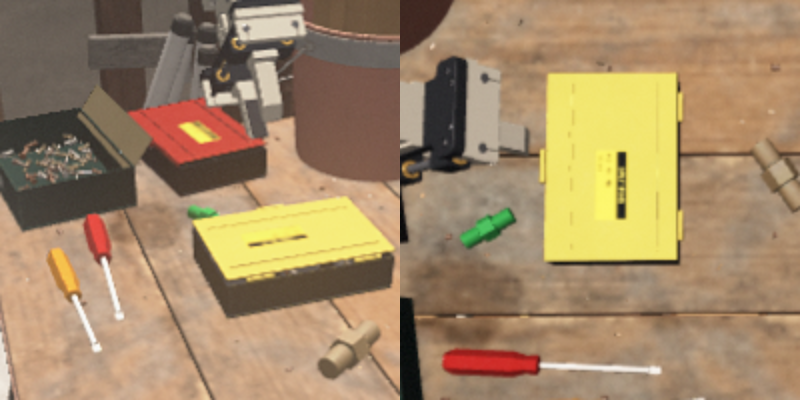

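The case is shut with a level lid (fitted tilt about 0.005 rad, plate yellow at (295,240) left and (610,165) right). The hand is clear above and to the left, and the green nipple, the driver and the other tools are where they were.

```bash
python3 -c "
from bench import hand_in; print(hand_in())"
```

```text
the job is handed in; nothing more can be done
None
```

The job is handed in (no verdict came back): I tipped the lid with the rear finger, caught it on the front finger at about 0.69 rad and let it down until the case was shut, with the lid level to about 0.005 rad, the case not visibly shifted and the hand clear, at 8.5 s of the 45 s.

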